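# Load the cutlery dryer and lower its hood

## Robot

A 7-joint arm with a two-finger parallel gripper is mounted at the origin on the work surface. World frame = base frame: x ahead of the robot, y to its left, z up, the work surface at z = 0. Lengths are in mm, angles in rad, forces in N, time in s.
With the tool pointing down it reaches from about 425 to 950 mm from the base axis. Payload 4.7 kg.
Tool frame: the origin (TCP) lies at the centre of the arm's flange, where the gripper is bolted on; the fingertips stand 182 mm ahead of it and the grasp point (between the pads) lies 164 mm ahead of it; z points along the fingers, y is the line along which they close (so a half turn about z gives the same grasp; the last joint's range is limited). The gripper opens to 87 mm and grips with 3 to 60 N. Pads are 19 mm wide; open, the fingers measure 117 mm over their backs; the gripper's body (75 mm by 190 mm) begins 51 mm behind the grasp point.
Start: joints at [1.246, 0.469, -0.049, 1.532, 0.024, 1.141, -0.082], TCP at [196.802, -645.678, 404.773] pointing down, gripper open.
Joint ranges: [-2.59, 2.59], [-0.33, 1.99], [-1.39, 1.29], [0.1, 2.45], [-1.04, 4.18], [0.21, 1.99], [-2.66, 2.66]. Speed limits (rad/s): [2.57, 2.57, 3.14, 3.14, 3.14, 3.14, 3.14].

## Interface

Orientations are given as [roll, pitch, yaw] about the fixed x, y, z axes, in that order (R = Rz(yaw) Ry(pitch) Rx(roll)).
In Python, from station import manip gives the robot as it stands. The module is installed in compiled form; this text tells all that it offers.
- The arm moves only by the tool apply_moves, never from a script. Its argument "rows" is a list that holds one entry, the list of rows, each a list of 7 numbers: the shift along the tool's x, y, z in units of 25 mm (1.0 is 25 mm), then the turn, a rotation vector about the tool's x, y, z in units of 6 degrees (1.0 is 6 degrees), then the closure, from 0 (fully open) to 1 (shut). In form: [[[tx, ty, tz, wx, wy, wz, gripper], ...]]. A call has 1 to 8 rows; each row is the pose to reach, as a shift and turn from the pose commanded when the call began, along the tool's axes at that moment; what a row does not reach only later rows make up. A row lasts 1/12 s, in which the tool goes at most 41.7 mm and 7.16 degrees, less where a joint would pass 70% of its speed; a pose out of reach is approached as far as the arm can. A call with a gripper value outside its range is refused whole. The fingers move at their own pace and stop on an object; "squeeze" is the grip in N (left out, the last holds). Time passes only in rows, so rows that repeat a pose let the fingers close. It gives the time, the measured TCP pose, the force, the opening and the grip force at its end, in the units of the state.
- manip.get_obs(): the state, without advancing time (a new reading comes with each control period).
- manip.get_image(name): name is "side" or "top" or "wrist"; returns (picture, depth): 400x640x3 uint8, blue, green, red; 400x640 float32, mm along the optical axis (not along the pixel's ray), 0 where there is no reading.
- manip.camera_model(name): a dict with "K" (3x3 intrinsics, pixels), "k1" (the pictures are not rectified: a ray, as slopes to the right and down, at radius r is drawn at 1 + k1 r^2 times it, then the intrinsics apply), "R" (3x3) and "t" (3): a world point X has camera coordinates R X + t; the wrist camera has in their place "tool_from_camera" (4x4, takes a point from camera to tool coordinates, whose origin is the TCP and whose axes are the flange's). Camera axes: x right, y down, z forward; pixel columns grow to the right and rows downward; lengths in mm; the calibration is good to about 2 mm. A picture is of the moment at which its call begins: read the wrist's pose just before it. camera_model takes no time and is no camera call.
- manip.close_job(): hands the job in; it is judged then, once.
The state is a dict: "clock": time; "q": joint angles; "qd": joint speeds; "tau": joint torques, N m; "position": TCP position; "ee_rot": TCP orientation; "contact_force": force on the tool from outside, world axes, zero at the start; "wrist_torque": the same for the moment, N m; "width": finger opening in mm; "grasp_force": force on a finger pad.
Only numpy, scipy, OpenCV 4.12 (cv2) and the standard library are available. Lean on these libraries where they do the work, as an engineer would, in place of code of your own. Each camera call takes 0.05 s, during which the arm holds its last target. There are 200 camera calls.

## Task

Pick up the cutlery basket that holds the spoons and set it down, without dropping it, in the open cutlery dryer, fully home on the dryer's two pegs. Then push the dryer's hood down and let it land gently and slowly, fully closed on its stop. Leave the empty basket and everything else on the counter where it is.

Things in the scene. Friction and masses are not known exactly. Their poses are not given: they have to be found in the camera images.
- dryer: Bench-top cutlery dryer, fixed: dark steel tray base 300 (x) x 280 (y) mm, origin at the centre of its underside, z up; a blue strip with white knobs on its -x side, towards the robot. Its floor is 30 mm up, inside a 10 mm thick rim that reaches 58 mm up. The hood is hinged along the -y side and swings up and over towards -y to open.
- dryer_seat (a point): Point on the dryer's floor midway between its two pegs (dryer frame 0, 10, 30 mm), where the seated basket's origin comes to lie. Axes as the dryer's. The pegs, upright steel, 10 mm diameter, 20 mm tall with tapered tips, stand 40 mm to each side of it along y.
- hood (a joint): Angle of the dryer's hood in rad: 0 closed on its stop, 1.6 fully open; starts at 1.4 to 1.58. Its stiff hinge keeps it wherever it is left; some 2 to 6 N at the free edge moves it. The hood is an aluminium box, open below, 6 mm walls: 290 mm along the hinge, 260 mm from hinge to free edge, outer top face 115 mm above the hinge line when closed.
- hood_hinge (a point): Middle of the hood's hinge line (dryer frame 0, -130, 60 mm), turning with the hood: x along the hinge line, y from the hinge to the free edge, z out of the hood's outer top face.
- hood_edge (a point): Middle of the hood's free top edge, on the outer top face, 260 mm along y and 115 mm along z from the hinge (hood axes). A black grip strip, 140 mm long, stands out 16 mm from the free side wall 95 mm below this edge.
- basket: The loaded cutlery basket: grey slotted plastic, 100 (x) x 130 (y) mm, rim 84 mm up; eight steel coffee spoons stand near its y ends (tops 116 mm up). Origin: centre of the underside. Over its middle a grip, 14 mm thick in x, 70 mm long in y, 98 to 126 mm up. The 12 mm bottom has two through-holes, 14 mm diameter, at x = 0, y = -40 and +40 mm, for the pegs; either way round fits. 0.3 to 0.65 kg.
- empty_basket: A second basket of the same kind and size, but empty (no spoons); stays where it is. Origin at the centre of its underside.
- glass_a: Drinking glass, 68 mm diameter, 100 mm tall, origin at the centre of its underside; bystander.
- glass_b: Another such drinking glass; bystander.
- mug: White mug, 80 mm diameter, 90 mm tall, origin at the centre of its underside; bystander.
- bowl: White bowl, 120 mm diameter, 55 mm tall, origin at the centre of its underside; bystander.
- detergent: White plastic bottle, 66 mm diameter, 190 mm tall, origin at the centre of its underside; bystander.
- spatula: Spatula lying on the counter, 260 mm long along its x; bystander.

How it is judged (in metres and radians):
On the way, in this order (a step that is already met when the one before it is completed fails the run):
1. the loaded basket is seated on both pegs, flat on the dryer's floor (horizontal distance between basket and dryer_seat below 0.005 m and z of basket in the frame of dryer between 0.024 and 0.035 m and angle between basket's own z axis and vertical below 0.06 rad), for 0.2 s.
2. the hood is closed on its stop (value of joint hood below 0.03 rad), for 0.2 s.
At the end, for the whole second after the job is handed in: The loaded basket is at rest on both pegs in the dryer (within 5 mm of the seat, its underside within 5 mm of the floor, upright within 0.06 rad) and the hood is closed (joint below 0.03 rad) (all of step 1 and value of joint hood below 0.03 rad and linear speed of basket below 0.02 m/s); the robot touches nothing.
It fails at once if the hood comes down fast: over 0.8 rad/s (0.2 m/s at its edge) in the last 0.3 rad before its stop (value of joint hood below 0.3 rad and velocity of joint hood below -0.8 rad/s).
It fails at once if the loaded basket is dropped or thrown: over 0.45 m/s while the fingers do not touch it (linear speed of basket above 0.45 m/s and contact force between the fingers and basket below 0.05 N).
It fails at once if the loaded basket is tipped more than 0.6 rad (angle between basket's own z axis and vertical above 0.6 rad).
It fails at once if the empty basket or another thing on the counter is moved more than 40 mm (distance of any of empty_basket, glass_a, glass_b, mug, bowl, detergent, spatula from where it was at the start of the episode above 0.04 m).
It also fails if it takes over 64 s, if anything falls off the work surface, if the arm or the gripper's body presses on something with over 40 N, if the wrist force passes 120 N, or if a joint passes its speed limit or range.

## Working session

There is one attempt and no reset: what is moved stays moved. The work goes in short steps, Python scripts to look and compute and a tool call to move; the robot and the scene stay as the last step left them, time stands still between calls to the robot, and variables do not carry over. Pictures are saved under pics/ and viewed, at most 10 in all, crops included, and the job is handed in when it is done.

Besides the shell and the picture viewer there is one more tool, called after "Call:" as name(argument=value, ...) on one line, values as JSON. apply_moves: Moves the arm, as the interface text tells. Its arguments: {"type":"object","properties":{"rows":{"type":"array"},"squeeze":{"type":"number"}},"required":["rows"]}

```bash
mkdir -p pics
cat > h.py <<'E'
import numpy as np, cv2
from station import manip
from scipy.spatial.transform import Rotation as Ro
def pix2ray(m,u,v):
    K=np.array(m["K"]);d=np.array([(u-K[0,2])/K[0,0],(v-K[1,2])/K[1,1]]);s=d.copy()
    for _ in range(20): s=d/(1+m["k1"]*(s@s))
    return np.array([s[0],s[1],1.])
def campose(name,obs=None):
    m=manip.camera_model(name)
    if name!="wrist":
        R=np.array(m["R"]);t=np.array(m["t"]);return m,R.T,-R.T@t
    T=np.array(m["tool_from_camera"]);Rt=Ro.from_euler('xyz',obs["ee_rot"]).as_matrix()
    return m,Rt@T[:3,:3],Rt@T[:3,3]+np.array(obs["position"])
def wpt(m,R,c,u,v,d): return R@(pix2ray(m,u,v)*d)+c
def onz(m,R,c,u,v,z):
    r=R@pix2ray(m,u,v);return c+r*(z-c[2])/r[2]
def snap(name,tag):
    o=manip.get_obs();p,d=manip.get_image(name)
    m,R,c=campose(name,o);np.savez(f'{tag}.npz',p=p,d=d,R=R,c=c,K=m["K"],k1=m["k1"])
    cv2.imwrite(f'pics/{tag}.png',p);return o
def load(tag):
    z=np.load(f'{tag}.npz');return dict(K=z["K"],k1=float(z["k1"])),z["R"],z["c"],z["p"],z["d"]
def cloud(tag):
    m,R,c,p,d=load(tag);K=m["K"];vv,uu=np.mgrid[0:400,0:640]
    n=cv2.undistortPoints(np.stack([uu,vv],-1).reshape(-1,1,2).astype(np.float64),K,np.array([m["k1"],0,0,0.])).reshape(400,640,2)
    X=np.dstack([n[...,0]*d,n[...,1]*d,d])@R.T+c
    X[d==0]=np.nan
    return X
E
python3 - <<'E'
from h import *
o=snap("top","top0");snap("side","side0")
for k in o: print(k,np.round(o[k],3))
for n in("top","side"):
    m,R,c,p,d=load(n+"0");print(n,c.round(),R[:,2].round(2),m)
print(manip.camera_model("wrist"))
E
```

```text
clock 0.0
q [ 1.246  0.469 -0.049  1.534  0.024  1.141 -0.082]
qd [-0.001  0.001  0.     0.    -0.    -0.003 -0.   ]
tau [-1.0000e-03 -5.0798e+01 -8.2000e-02 -2.3615e+01 -6.1000e-02  3.8000e-02
  0.0000e+00]
position [ 196.718 -645.458  403.687]
ee_rot [-3.14   0.     0.296]
contact_force [-0.714  0.799  0.168]
wrist_torque [-0.067  0.034  0.018]
grasp_force 0.0
width 86.9
top [ 447.  -24. 1254.] [ 0.07 -0.01 -1.  ] {'K': array([[398.54298138,   0.        , 318.83477522],
       [  0.        , 398.54298138, 202.75466825],
       [  0.        ,   0.        ,   1.        ]]), 'k1': -0.09722998097240743}
side [-188.  760. 1425.] [ 0.43 -0.47 -0.77] {'K': array([[506.17699713,   0.        , 311.36695751],
       [  0.        , 506.17699713, 205.94370471],
       [  0.        ,   0.        ,   1.        ]]), 'k1': -0.08378563963791755}
{'K': array([[311.16614668,   0.        , 319.37542132],
       [  0.        , 311.16614668, 198.82191174],
       [  0.        ,   0.        ,   1.        ]]), 'k1': -0.02175553874792705, 'tool_from_camera': array([[ 4.03256181e-04, -9.68747401e-01, -2.48049009e-01,
         6.71604634e+01],
       [ 9.99999881e-01,  3.22171966e-04,  3.67479306e-04,
         6.80066300e-01],
       [-2.76080186e-04, -2.48049128e-01,  9.68747415e-01,
         1.91434514e+01],
       [ 0.00000000e+00,  0.00000000e+00,  0.00000000e+00,
         1.00000000e+00]])}
```

View pics/top0.png

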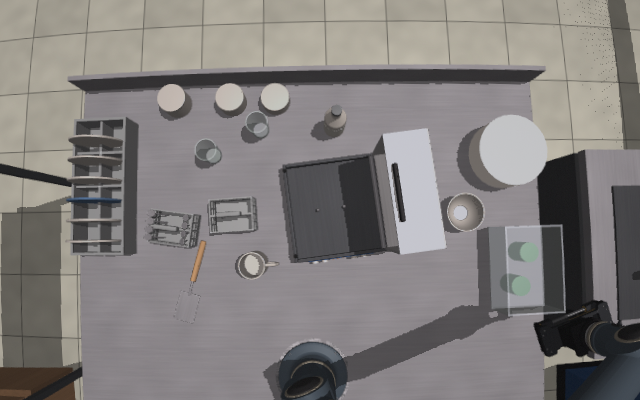

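View pics/side0.png

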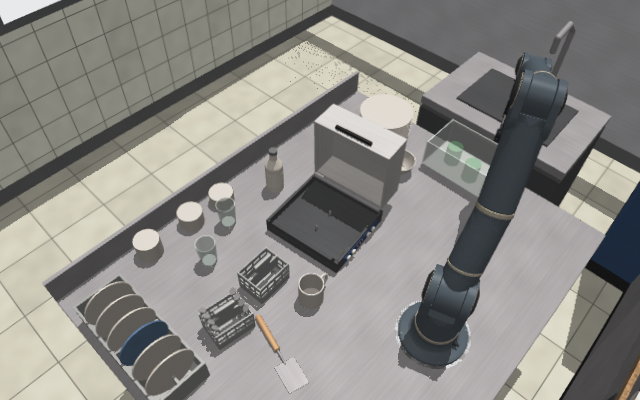

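The top view shows the loaded basket, with spoons, at about (173,228) and the empty one at about (232,215). The dryer is at about (335,207) with its two pegs near (318,210) and (344,206), and the open hood is on its right (-y) side. The side view agrees with this. Next I'll enlarge both views.

Run:
```python
from h import *
p=load("top0")[3];q=load("side0")[3]
a=cv2.resize(p[180:280,130:265],None,fx=5.9,fy=5.9,interpolation=cv2.INTER_CUBIC)[:, :796]
cv2.imwrite('pics/c1.png',a)
b=cv2.resize(p[120:270,270:455],None,fx=4,fy=4,interpolation=cv2.INTER_CUBIC)
cv2.imwrite('pics/c2.png',b)
X=cloud("top0")
for n,(u,v) in dict(grip=(173,229),hoodtop=(412,190),hoodL=(391,190),floor=(335,230),rimL=(286,205),count=(300,300)).items(): print(n,X[v,u].round())
```

```text
grip [464. 388. 126.]
hoodtop [ 541. -251.  318.]
hoodL [ 542. -201.  318.]
floor [452. -79.  33.]
rimL [534.  72.   1.]
count [236.  34.  -4.]
```

View pics/c1.png

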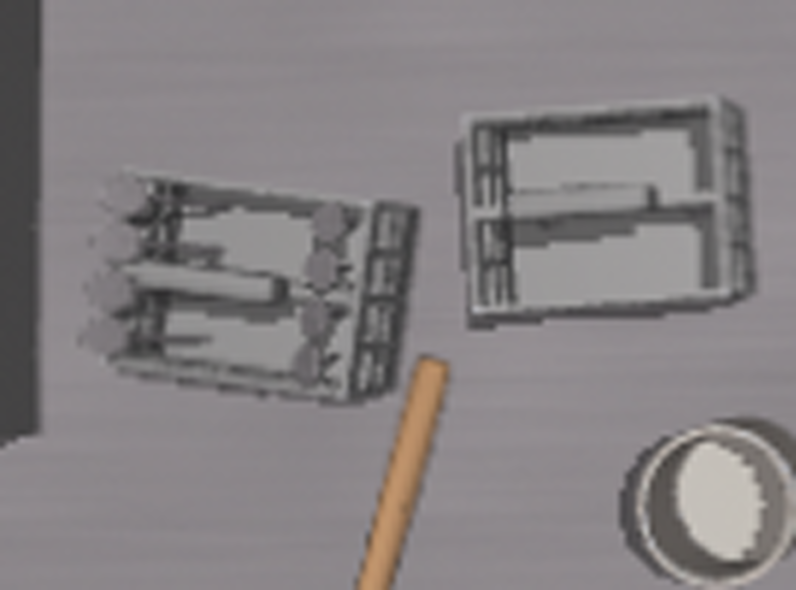

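View pics/c2.png

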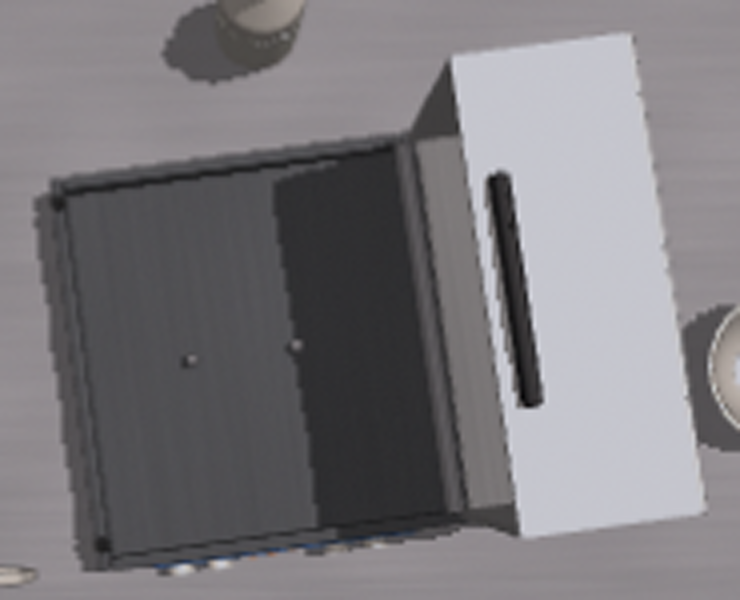

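The first crop shows the loaded basket's grip from (128,270) to (288,290). The second shows the peg tips at (190,361) and (296,346).

Run:
```python
from h import *
m,R,c,p,d=load("top0");X=cloud("top0")
P=[onz(m,R,c,270+u/4,120+v/4,50) for u,v in((190,361),(296,346))]
print("pegs",np.round(P,1),np.linalg.norm(P[0]-P[1]),"mid",(P[0]+P[1])/2,"yaw",np.degrees(np.arctan2(*(P[0]-P[1])[[1,0]]))-90)
G=[onz(m,R,c,130+u/5.9,180+v/5.9,126) for u,v in((128,271),(288,290))]
print("grip",np.round(G,1),np.linalg.norm(G[0]-G[1]),np.degrees(np.arctan2(*(G[0]-G[1])[[1,0]]))-90)
# side pegs / grip cloud
for t in("top0","side0"):
    X=cloud(t);
    with np.errstate(invalid='ignore'):
        s=(abs(X[...,0]-465)<70)&(abs(X[...,1]-385)<80)&(X[...,2]>118)&(X[...,2]<140)
        Y=X[s];print(t,len(Y),np.median(Y,0).round(1),Y.min(0).round(),Y.max(0).round())
        g=Y[(abs(Y[:,0]-463)<18)&(abs(Y[:,1]-385)<37)]
        if len(g)>5:
            r=cv2.minAreaRect(g[:,:2].astype(np.float32));print(r,np.median(g[:,2]))
        h=X[(X[...,2]>150)&(X[...,1]<-130)&(X[...,1]>-330)&(X[...,0]>380)&(X[...,0]<720)]
        r=cv2.minAreaRect(h[:,:2].astype(np.float32));print('hood',len(h),r,np.percentile(h[:,2],[5,50,95,99]).round(1))
        # plane fit of free wall z(x,y)
        f=h[(h[:,2]>290)];A=np.c_[f[:,:2],np.ones(len(f))];k=np.linalg.lstsq(A,f[:,2],rcond=None)[0];print('plane',k)
        r=cv2.minAreaRect(f[:,:2].astype(np.float32));print(cv2.boxPoints(r).round())
        fl=X[(abs(X[...,0]-520)<100)&(X[...,1]<40)&(X[...,1]>-60)&(X[...,2]<60)&(X[...,2]>15)];print('floor',np.median(fl[:,2]))
```

```text
pegs [[ 512.8  -26.7   50. ]
 [ 522.3 -107.2   50. ]] 81.04922856784442 mid [517.5467303  -66.96698259  50.        ] yaw 6.796244146758269
grip [[473.7 450.5 126. ]
 [463.1 370.5 126. ]] 80.60369794809897 -7.556131188804997
top0 116 [469.6 413.2 124.3] [426. 361. 119.] [479. 448. 129.]
((467.030517578125, 400.59356689453125), (42.016963958740234, 14.371906280517578), 81.19561004638672) 124.10688216261929
hood 5819 ((541.0956420898438, -255.9230194091797), (291.7304382324219, 113.1308364868164), 6.314113616943359) [317.4 321.2 329.  333.7]
plane [ 2.33388794e-03 -1.04186183e-02  3.17790995e+02]
[[ 390. -216.]
 [ 402. -328.]
 [ 692. -296.]
 [ 680. -184.]]
floor 29.250518970421012
side0 112 [465.9 416.4 124. ] [456. 357. 118.] [477. 449. 130.]
((465.0126647949219, 389.29095458984375), (18.445812225341797, 63.85898971557617), 0.28277766704559326) 124.44162672708785
hood 3671 ((538.4193725585938, -256.73895263671875), (297.36993408203125, 124.22049713134766), 6.305803298950195) [160.1 317.5 326.1 332.3]
plane [ 1.09890772e-02 -2.01520430e-02  3.09063387e+02]
[[ 384. -212.]
 [ 398. -332.]
 [ 693. -299.]
 [ 679. -179.]]
floor 30.394249334761298
```

```bash
cat >> h.py <<'E'
def rel(*wps):
    "units of shift/turn from measured pose to tool-down poses (x,y,z,yaw deg)"
    o=manip.get_obs();Rt=Ro.from_euler('xyz',o["ee_rot"]);p=np.array(o["position"])
    print("t",o["clock"],p.round(1),np.round(o["ee_rot"],3),"F",np.round(o["contact_force"],1),"q",np.round(o["q"],2))
    for x,y,z,a in wps:
        s=Rt.inv().apply(np.array([x,y,z])-p)/25
        w=(Rt.inv()*Ro.from_euler('xyz',[np.pi,0,np.radians(a)])).as_rotvec(degrees=True)/6
        print(s.round(3),w.round(3))
E
python3 - <<'E'
from h import *
rel((430,-440,580,44),(600,-100,580,81))
E
```

```text
t 0.1 [ 196.7 -645.5  403.8] [-3.14   0.     0.296] F [-1.1  0.1 -0.4] q [ 1.25  0.47 -0.05  1.53  0.02  1.14 -0.08]
[11.322 -5.154 -7.04 ] [-1.700e-02 -3.000e-03 -4.509e+00]
[ 21.791 -16.181  -7.021] [-1.5000e-02 -9.0000e-03 -1.0675e+01]
```

Call:
apply_moves(rows=[[[0.7,-0.3,-1.0,0,0,-0.3,0],[2.0,-0.9,-2.2,0,0,-0.9,0],[3.5,-1.6,-3.4,0,0,-1.5,0],[5.0,-2.3,-4.6,0,0,-2.1,0],[6.5,-3.0,-5.6,0,0,-2.7,0],[8.0,-3.7,-6.4,0,0,-3.3,0],[9.6,-4.4,-6.9,0,0,-3.9,0],[11.2,-5.2,-7.0,0,0,-4.5,0]]])

```text
clock: 0.77
position: [398.5, -465.2, 574.0]
ee_rot: [3.138, 0.001, 0.769]
contact_force: [0.8, -0.5, 0.0]
width: 87.2
grasp_force: 0.0
```

Run:
```python
from h import *
rel((600,-100,580,81),(560,180,540,82))
```

```text
t 0.7667 [ 398.5 -465.2  574. ] [3.138e+00 1.000e-03 7.690e-01] F [ 0.8 -0.5  0. ] q [ 0.97  0.28 -0.23  1.43  0.07  1.43 -0.07]
[15.948 -4.895 -0.266] [ 0.028  0.015 -6.16 ]
[ 22.585 -14.063   1.301] [ 0.028  0.015 -6.326]
```

Call:
apply_moves(rows=[[[1.4,-0.4,0,0,0,-0.6,0],[2.9,-0.9,0,0,0,-1.4,0],[4.4,-1.4,0,0,0,-2.2,0],[6.0,-1.9,0,0,0,-3.0,0],[7.5,-2.4,0,0,0,-3.7,0],[9.0,-2.9,0,0,0,-4.4,0],[10.5,-3.5,0,0,0,-5.1,0],[12.0,-4.2,0,0,0,-5.8,0]]])

```text
clock: 1.43
position: [541.4, -180.9, 571.3]
ee_rot: [-3.141, 0.0, 1.377]
contact_force: [1.3, -0.6, -0.1]
width: 86.9
grasp_force: 0.0
```

Run:
```python
from h import *
rel((560,180,540,82),(475,400,420,82))
```

```text
t 1.4333 [ 541.4 -180.9  571.3] [-3.141  0.     1.377] F [ 1.3 -0.6 -0.1] q [ 0.64  0.23 -0.49  1.52  0.11  1.42 -0.05]
[14.31  -2.045  1.248] [-0.005  0.002 -0.514]
[22.293 -7.071  6.049] [-0.005  0.002 -0.514]
```

Call:
apply_moves(rows=[[[1.5,-0.4,0,0,0,-0.1,0],[3.0,-0.8,0,0,0,-0.2,0],[4.5,-1.2,0.2,0,0,-0.3,0],[6.0,-1.6,0.5,0,0,-0.4,0],[7.5,-2.0,0.8,0,0,-0.5,0],[9.0,-2.5,1.2,0,0,-0.5,0],[10.5,-3.0,1.7,0,0,-0.5,0],[12.0,-3.5,2.2,0,0,-0.5,0]]])

```text
clock: 2.1
position: [512.8, 130.6, 516.2]
ee_rot: [3.141, 0.0, 1.426]
contact_force: [1.0, -0.3, -0.4]
width: 86.8
grasp_force: 0.0
```

Run:
```python
from h import *
rel((475,400,420,82))
```

```text
t 2.1 [512.8 130.6 516.2] [3.141 0.    1.426] F [ 1.  -0.3 -0.4] q [ 0.26  0.21 -0.69  1.69  0.14  1.29 -0.61]
[10.449 -3.051  3.841] [ 0.004  0.004 -0.046]
```

Call:
apply_moves(rows=[[[1.5,-0.5,0.5,0,0,0,0],[3.0,-0.9,1.0,0,0,0,0],[4.5,-1.4,1.5,0,0,0,0],[6.0,-1.9,2.1,0,0,0,0],[7.4,-2.3,2.7,0,0,0,0],[8.6,-2.7,3.2,0,0,0,0],[9.2,-2.9,3.5,0,0,0,0],[9.2,-2.9,3.5,0,0,0,0]]])

```text
clock: 2.77
position: [472.3, 370.6, 426.9]
ee_rot: [-3.137, 0.0, 1.434]
contact_force: [-0.3, -0.5, -0.7]
width: 86.8
grasp_force: 0.0
```

Run:
```python
from h import *
snap("wrist","w1")
rel((469,410,350,82))
```

```text
t 2.8167 [473.7 368.5 427.7] [-3.139e+00  1.000e-03  1.431e+00] F [-0.1 -0.3  1. ] q [-0.18  0.42 -0.74  1.66  0.3   1.18 -1.14]
[ 1.621 -0.407  3.109] [-0.026  0.013 -0.001]
```

View pics/w1.png

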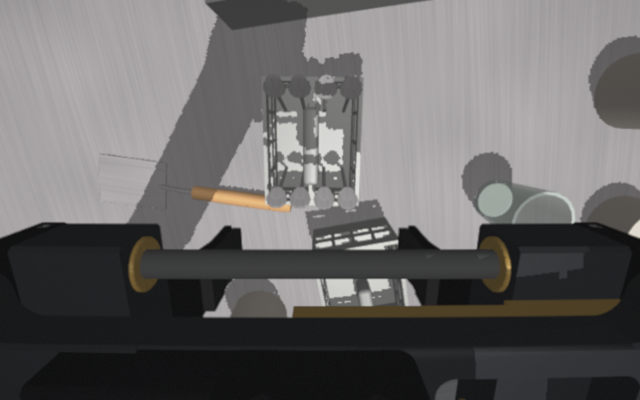

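The wrist view shows the grip bar upright in the picture, from about (312,97) to (310,185), with spoons at both ends. I'll measure it from its depth.

Run:
```python
from h import *
m,R,c,p,d=load("w1");X=cloud("w1")
for u,v in((312,97),(310,185)): print(onz(m,R,c,u,v,126).round(1),X[v,u].round(1))
with np.errstate(invalid='ignore'):
    V,U=np.mgrid[0:400,0:640]
    s=(X[...,2]>119)&(X[...,2]<133)&(V>90)&(V<188)&(abs(U-311)<16)
Y=X[s];print(len(Y),np.median(Y[:,2]),V[s].min(),V[s].max(),U[s].min(),U[s].max())
r=cv2.minAreaRect(Y[:,:2].astype(np.float32));print(r,Y[:,:2].mean(0))
k=np.polyfit(Y[:,1],Y[:,0],1);print("slope yaw",-np.degrees(np.arctan(k[0])),"x at 412",np.polyval(k,412), Y[:,1].min(),Y[:,1].max())
s=(X[...,2]>76)&(X[...,2]<90)&(V>60)&(V<215)&(abs(U-311)<55);Y=X[s]
r=cv2.minAreaRect(Y[:,:2].astype(np.float32));print("rim",r,len(Y))
print([X[v,u].round() for u,v in((265,140),(360,140),(356,120))])
a=cv2.resize(p[60:215,240:385],None,fx=3.8,fy=3.8,interpolation=cv2.INTER_CUBIC);cv2.imwrite('pics/c3.png',a)
```

```text
[476.2 456.1 126. ] [475.5 458.9  85.9]
[463.4 379.5 126. ] [460.8 371.4  86.3]
1204 126.28375107019727 107 184 303 318
((468.7815856933594, 413.9757385253906), (69.212158203125, 13.854403495788574), 81.43230438232422) [468.92138064 415.21993573]
slope yaw -8.205099922363386 x at 412 468.45708825236903 379.423178685851 448.41468379070693
rim ((468.6883544921875, 413.83612060546875), (129.56320190429688, 100.48487854003906), 81.60201263427734) 1667
[array([422., 424.,  86.]), array([518., 411.,  86.]), array([518., 431.,  69.])]
```

View pics/c3.png

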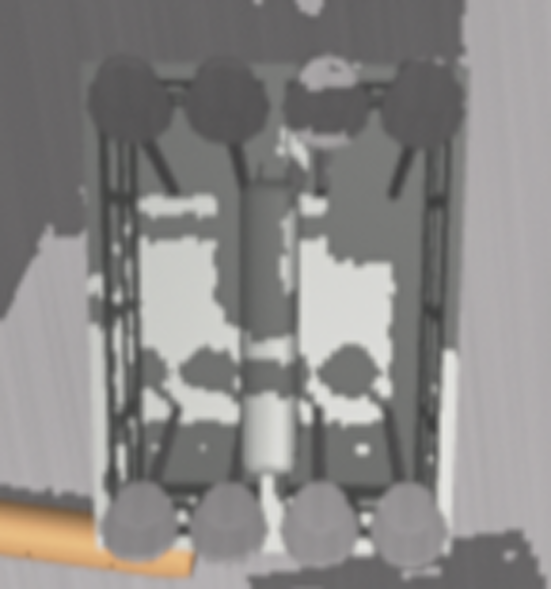

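The crop shows the bar at (245–298, 185–470), clear of the spoon heads. The fit gives a centre of (468.7, 413.9), a top at 126 and a yaw of -8.5°, and the sizes (69x14 bar, 130x100 rim) match the text.

Run:
```python
from h import *
rel((468.8,413.9,276,81.5))
```

```text
t 2.8167 [473.7 368.5 427.7] [-3.139e+00  1.000e-03  1.431e+00] F [-0.1 -0.3  1. ] q [-0.18  0.42 -0.74  1.66  0.3   1.18 -1.14]
[ 1.778 -0.428  6.069] [-0.026  0.013  0.083]
```

Call:
apply_moves(rows=[[[1.0,-0.2,0.5,0,0,0.08,0],[1.78,-0.43,1.3,0,0,0.08,0],[1.78,-0.43,2.3,0,0,0.08,0],[1.78,-0.43,3.3,0,0,0.08,0],[1.78,-0.43,4.2,0,0,0.08,0],[1.78,-0.43,4.6,0,0,0.08,0],[1.78,-0.43,4.6,0,0,0.08,0],[1.78,-0.43,4.6,0,0,0.08,0]]])

```text
clock: 3.48
position: [471.5, 411.9, 314.8]
ee_rot: [3.141, -0.0, 1.417]
contact_force: [0.2, 0.3, 0.6]
width: 87.1
grasp_force: 0.0
```

Run:
```python
from h import *
rel((468.8,413.9,276,81.5))
```

```text
t 3.4833 [471.5 411.9 314.8] [ 3.141 -0.     1.417] F [0.2 0.3 0.6] q [-0.3   0.57 -0.68  1.72  0.42  1.   -1.29]
[ 0.064 -0.12   1.553] [ 0.006 -0.    -0.053]
```

Call:
apply_moves(rows=[[[0.06,0,0.4,0,0,0,0],[0.06,0,0.9,0,0,0,0],[0.06,0,1.3,0,0,0,0],[0.06,0,1.5,0,0,0,0],[0.06,0,1.53,0,0,0,0],[0.06,0,1.53,0,0,0,0],[0.06,0,1.53,0,0,0,0]]])

```text
clock: 4.07
position: [470.9, 414.3, 276.2]
ee_rot: [3.141, -0.0, 1.419]
contact_force: [0.4, 0.3, -0.1]
width: 86.6
grasp_force: 0.0
```

Run:
```python
from h import *
rel((468.8,413.9,276,81.5))
```

```text
t 4.0667 [470.9 414.3 276.2] [ 3.141 -0.     1.419] F [ 0.4  0.3 -0.1] q [-0.32  0.62 -0.66  1.74  0.45  0.94 -1.32]
[-0.027 -0.081  0.007] [ 0.002 -0.004 -0.037]
```

Call:
apply_moves(rows=[[[-0.03,-0.08,0,0,0,-0.04,0],[-0.03,-0.08,0,0,0,-0.04,0.5],[-0.03,-0.08,0,0,0,-0.04,1],[-0.03,-0.08,0,0,0,-0.04,1],[-0.03,-0.08,0,0,0,-0.04,1],[-0.03,-0.08,0,0,0,-0.04,1],[-0.03,-0.08,0,0,0,-0.04,1],[-0.03,-0.08,0,0,0,-0.04,1]]], squeeze=40)

```text
clock: 4.73
position: [468.8, 413.5, 276.0]
ee_rot: [3.142, 0.0, 1.423]
contact_force: [0.1, 0.1, -0.2]
width: 48.5
grasp_force: 0.0
```

Call:
apply_moves(rows=[[[0,0,0,0,0,0,1],[0,0,0,0,0,0,1],[0,0,-0.3,0,0,0,1],[0,0,-0.6,0,0,0,1],[0,0,-1.0,0,0,0,1],[0,0,-1.4,0,0,0,1],[0,0,-1.8,0,0,0,1],[0,0,-2.2,0,0,0,1]]])

```text
clock: 5.4
position: [468.7, 413.3, 331.7]
ee_rot: [-3.141, 0.001, 1.423]
contact_force: [0.3, 0.2, -5.3]
width: 13.1
grasp_force: 40.0
```

Run:
```python
from h import *
rel((480,390,440,84),(530,100,440,96.7))
```

```text
t 5.4 [468.7 413.3 331.7] [-3.141e+00  1.000e-03  1.423e+00] F [ 0.3  0.2 -5.3] q [-0.3   0.55 -0.69  1.7   0.4   1.03 -1.28]
[-0.857  0.585 -4.331] [-0.002  0.007 -0.416]
[-12.034   4.277  -4.323] [-0.003  0.007 -2.533]
```

The fingers closed later than I planned, after the lift had begun, so the bar may be held too high on the pads. I'll check before going on.

Run:
```python
from h import *
o=snap("wrist","w2");print(o["position"],o["contact_force"],o["width"],o["wrist_torque"])
X=cloud("w2");V,U=np.mgrid[0:400,0:640]
with np.errstate(invalid='ignore'):
    for t,g in(("w2",None),):
        Y=X[(abs(X[...,0]-468)<75)&(abs(X[...,1]-414)<90)&(X[...,2]>60)&(X[...,2]<190)]
        h,e=np.histogram(Y[:,2],np.arange(60,190,4));print(dict(zip(e.astype(int),h)))
    snap("side","s2");S=cloud("s2");Y=S[(abs(S[...,0]-468)<80)&(abs(S[...,1]-414)<90)&(S[...,2]>60)&(S[...,2]<190)]
    h,e=np.histogram(Y[:,2],np.arange(60,190,4));print(dict(zip(e.astype(int),h)))
```

```text
[468.67446813 413.26605269 331.72011531] [ 0.32802651  0.24231115 -5.28270995] 13.094938211944132 [-0.05131232 -0.11145083  0.04654378]
{np.int64(60): np.int64(248), np.int64(64): np.int64(30), np.int64(68): np.int64(76), np.int64(72): np.int64(131), np.int64(76): np.int64(138), np.int64(80): np.int64(617), np.int64(84): np.int64(68), np.int64(88): np.int64(44), np.int64(92): np.int64(28), np.int64(96): np.int64(124), np.int64(100): np.int64(163), np.int64(104): np.int64(168), np.int64(108): np.int64(259), np.int64(112): np.int64(2145), np.int64(116): np.int64(9), np.int64(120): np.int64(0), np.int64(124): np.int64(0), np.int64(128): np.int64(42), np.int64(132): np.int64(787), np.int64(136): np.int64(1296), np.int64(140): np.int64(1302), np.int64(144): np.int64(796), np.int64(148): np.int64(159), np.int64(152): np.int64(2054), np.int64(156): np.int64(207), np.int64(160): np.int64(111), np.int64(164): np.int64(110), np.int64(168): np.int64(122), np.int64(172): np.int64(155), np.int64(176): np.int64(134), np.int64(180): np.int64(42), np.int64(184): np.int64(16)}
{np.int64(60): np.int64
[... 184 characters left out ...]
8): np.int64(17), np.int64(92): np.int64(15), np.int64(96): np.int64(41), np.int64(100): np.int64(56), np.int64(104): np.int64(56), np.int64(108): np.int64(98), np.int64(112): np.int64(68), np.int64(116): np.int64(35), np.int64(120): np.int64(6), np.int64(124): np.int64(1), np.int64(128): np.int64(4), np.int64(132): np.int64(26), np.int64(136): np.int64(42), np.int64(140): np.int64(49), np.int64(144): np.int64(28), np.int64(148): np.int64(12), np.int64(152): np.int64(10), np.int64(156): np.int64(5), np.int64(160): np.int64(2), np.int64(164): np.int64(1), np.int64(168): np.int64(0), np.int64(172): np.int64(1), np.int64(176): np.int64(0), np.int64(180): np.int64(0), np.int64(184): np.int64(0)}
```

The rim rose about 28 mm while the tool rose 56 mm, so only the tips hold the bar. I'll set the basket back down gently and grasp it again properly.

Call:
apply_moves(rows=[[[0,0,0.2,0,0,0,1],[0,0,0.45,0,0,0,1],[0,0,0.7,0,0,0,1],[0,0,0.85,0,0,0,1],[0,0,0.95,0,0,0,1],[0,0,1.0,0,0,0,1],[0,0,1.0,0,0,0,1],[0,0,1.0,0,0,0,1]]])

```text
clock: 6.17
position: [468.8, 413.7, 305.9]
ee_rot: [-3.142, -0.0, 1.423]
contact_force: [-0.1, 0.9, -3.2]
width: 13.3
grasp_force: 40.0
```

Call:
apply_moves(rows=[[[0,0,0.04,0,0,0,1],[0,0,0.08,0,0,0,1],[0,0,0.08,0,0,0,1],[0,0,0.08,0,0,0,1]]])

```text
clock: 6.5
position: [468.8, 413.5, 304.0]
ee_rot: [3.141, 0.0, 1.423]
contact_force: [-0.3, -0.0, -4.4]
width: 13.0
grasp_force: 40.0
```

Call:
apply_moves(rows=[[[0,0,0.04,0,0,0,1],[0,0,0.08,0,0,0,1],[0,0,0.08,0,0,0,1],[0,0,0.08,0,0,0,1]]])

```text
clock: 6.83
position: [468.7, 413.8, 303.3]
ee_rot: [3.141, -0.0, 1.423]
contact_force: [-1.5, -2.9, 5.5]
width: 13.3
grasp_force: 40.0
```

Force has reversed, so the basket is on the counter. I'll open, go down and close again, waiting for the fingers this time.

Call:
apply_moves(rows=[[[0,0,0,0,0,0,0.6],[0,0,0,0,0,0,0.5],[0,0,0,0,0,0,0.5],[0,0,0,0,0,0,0.5],[0,0,0,0,0,0,0.5],[0,0,0.2,0,0,0,0.5],[0,0,0.6,0,0,0,0.5],[0,0,1.0,0,0,0,0.5]]])

```text
clock: 7.5
position: [468.8, 413.5, 276.1]
ee_rot: [3.141, -0.0, 1.423]
contact_force: [-0.0, -0.7, -0.5]
width: 43.2
grasp_force: 0.0
```

Run:
```python
from h import *
o=snap("wrist","w3");X=cloud("w3");V,U=np.mgrid[0:400,0:640]
rel((468.8,413.9,276,81.5))
with np.errstate(invalid='ignore'):
    Y=X[(abs(X[...,0]-468)<12)&(abs(X[...,1]-414)<50)&(X[...,2]>119)&(X[...,2]<133)]
r=cv2.minAreaRect(Y[:,:2].astype(np.float32));print(o["width"],len(Y),r,np.median(Y[:,2]))
```

```text
t 7.55 [468.3 412.6 273.5] [-3.139e+00  3.000e-03  1.423e+00] F [-0.  -1.6 -1.6] q [-0.32  0.62 -0.66  1.75  0.45  0.94 -1.32]
[ 0.052  0.011 -0.099] [-0.024  0.033  0.002]
43.17438625053337 2524 ((469.9798278808594, 420.9566345214844), (56.71833801269531, 14.171463966369629), 81.64144134521484) 126.34325796629348
```

Call:
apply_moves(rows=[[[0.04,0,-0.09,0,0,0,1],[0.04,0,-0.09,0,0,0,1],[0.04,0,-0.09,0,0,0,1],[0.04,0,-0.09,0,0,0,1],[0.04,0,-0.09,0,0,0,1],[0.04,0,-0.09,0,0,0,1],[0.04,0,-0.09,0,0,0,1],[0.04,0,-0.09,0,0,0,1]]], squeeze=45)

```text
clock: 8.22
position: [469.0, 414.6, 279.6]
ee_rot: [3.141, -0.0, 1.423]
contact_force: [0.1, 0.1, 1.6]
width: 13.7
grasp_force: 45.0
```

Call:
apply_moves(rows=[[[0,0,-0.3,0,0,0,1],[0,0,-0.9,0,0,0,1],[0,0,-1.8,0,0,0,1],[0,0,-2.8,0,0,0,1],[0,0,-3.8,0,0,0,1],[0,0,-4.8,0,0,0,1],[0,0,-5.8,0,0,0,1],[0,0,-6.4,0,0,0,1]]])

```text
clock: 8.88
position: [468.7, 414.6, 441.7]
ee_rot: [3.14, -0.002, 1.423]
contact_force: [0.6, 0.9, -3.9]
width: 13.6
grasp_force: 45.0
```

Run:
```python
from h import *
rel((520,100,440,96.7),(517.5,-67,440,96.7))
```

```text
t 8.8833 [468.7 414.6 441.7] [ 3.140e+00 -2.000e-03  1.423e+00] F [ 0.6  0.9 -3.9] q [-0.27  0.46 -0.74  1.58  0.32  1.23 -1.21]
[-12.146   3.887   0.054] [ 0.015 -0.013 -2.53 ]
[-18.767   4.774   0.045] [ 0.015 -0.013 -2.53 ]
```

Held well now. Before placing, I'll stop beside the dryer at a raised height so the wrist camera sees both the pegs and the held basket.

Run:
```python
from h import *
rel((560,180,500,92),(660,-60,500,96.7))
X=cloud("top0");print("bottle",X[122,335].round(),X[110,336].round())
m,R,c,p,d=load("side0")
cv2.imwrite('pics/c4.png',cv2.resize(p[170:270,260:390],None,fx=6,fy=6,interpolation=cv2.INTER_CUBIC))
```

```text
t 8.8833 [468.7 414.6 441.7] [ 3.140e+00 -2.000e-03  1.423e+00] F [ 0.6  0.9 -3.9] q [-0.27  0.46 -0.74  1.58  0.32  1.23 -1.21]
[-8.741  5.001 -2.34 ] [ 0.014 -0.014 -1.747]
[-17.646  10.373  -2.346] [ 0.015 -0.013 -2.53 ]
bottle [761. -82. 134.] [779. -83. 188.]
```

View pics/c4.png

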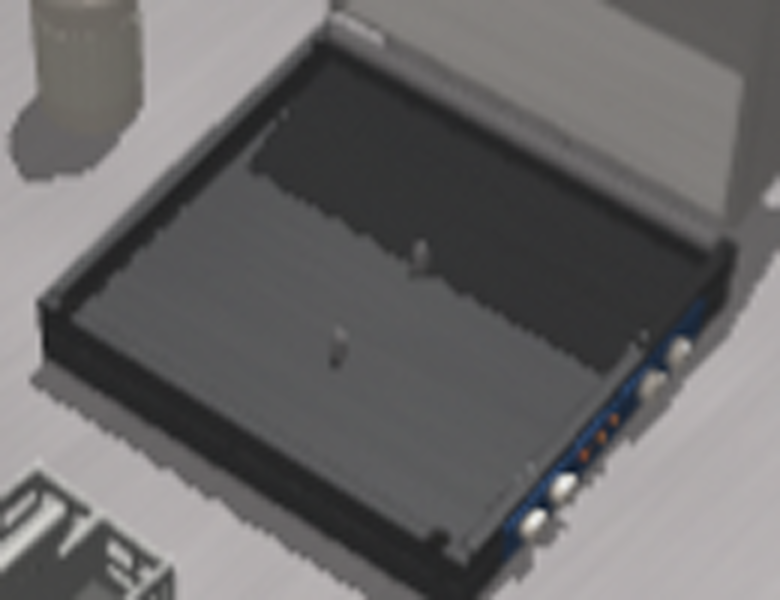

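The side crop shows the peg tips at (340,332) and (420,243).

Call:
apply_moves(rows=[[[-0.5,0.3,-0.3,0,0,-0.1,1],[-1.4,0.8,-0.8,0,0,-0.3,1],[-2.5,1.4,-1.3,0,0,-0.5,1],[-3.7,2.1,-1.8,0,0,-0.7,1],[-4.9,2.8,-2.2,0,0,-0.9,1],[-6.1,3.5,-2.4,0,0,-1.1,1],[-7.3,4.2,-2.4,0,0,-1.3,1],[-8.5,4.9,-2.4,0,0,-1.5,1]]])

```text
clock: 9.55
position: [558.6, 184.5, 499.2]
ee_rot: [-3.141, 0.001, 1.581]
contact_force: [0.5, -0.8, -4.5]
width: 13.7
grasp_force: 45.0
```

Run:
```python
from h import *
rel((655,-60,500,96.7))
m,R,c,p,d=load("side0");m2,R2,c2,_,_=load("top0")
for a,b in(((340,332),(190,361)),((420,243),(296,346))):
    r1=R@pix2ray(m,260+a[0]/6,170+a[1]/6);r2=R2@pix2ray(m2,270+b[0]/4,120+b[1]/4)
    s=np.linalg.lstsq(np.c_[r1,-r2],c2-c,rcond=None)[0];A=c+s[0]*r1;B=c2+s[1]*r2
    print(((A+B)/2).round(1),(A-B).round(1),onz(m,R,c,260+a[0]/6,170+a[1]/6,50).round(1))
```

```text
t 9.55 [558.6 184.5 499.2] [-3.141e+00  1.000e-03  1.581e+00] F [ 0.5 -0.8 -4.5] q [ 0.17  0.35 -0.74  1.59  0.24  1.3  -0.6 ]
[-9.82   3.758 -0.025] [-0.006  0.008 -1.02 ]
[512.2 -27.2  49.5] [-1.1 -0.9 -0.1] [511.4 -27.3  50. ]
[ 522.3 -107.2   50.3] [-0.1 -0.1 -0. ] [ 522.3 -107.5   50. ]
```

Two-view triangulation gives peg tips at z≈50, 80.6 mm apart, as expected. Seat is about (517.2, -67.2) with a yaw of about 7°.

Call:
apply_moves(rows=[[[-1.0,0.4,0,0,0,-0.1,1],[-2.2,0.8,0,0,0,-0.2,1],[-3.6,1.3,0,0,0,-0.4,1],[-5.0,1.8,0,0,0,-0.6,1],[-6.4,2.4,0,0,0,-0.8,1],[-7.7,2.9,0,0,0,-0.9,1],[-8.7,3.3,0,0,0,-1.0,1],[-9.2,3.5,0,0,0,-1.0,1]]])

```text
clock: 10.22
position: [649.0, -48.7, 497.7]
ee_rot: [-3.139, 0.003, 1.678]
contact_force: [0.4, -1.4, -3.6]
width: 13.4
grasp_force: 45.0
```

Call:
apply_moves(rows=[[[0,0,0,0,0,0,1],[0,0,0,0,0,0,1],[0,0,0,0,0,0,1]]])

```text
clock: 10.47
position: [647.6, -40.7, 499.0]
ee_rot: [-3.141, -0.002, 1.687]
contact_force: [-0.4, 1.1, -3.6]
width: 13.5
grasp_force: 45.0
```

Run:
```python
from h import *
snap("wrist","w4")
rel((517.3,-67.1,440,96.7))
```

```text
t 10.5167 [647.6 -40.4 499.3] [-3.141e+00 -1.000e-03  1.688e+00] F [ 0.2  0.5 -4.1] q [ 0.46  0.44 -0.68  1.44  0.28  1.35 -0.11]
[-0.455 -5.301  2.375] [-0.004 -0.013  0.003]
```

View pics/w4.png

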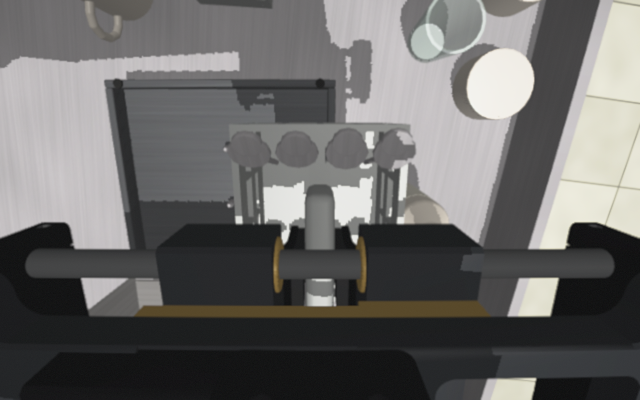

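The wrist view shows the dryer's +y rim and the left side of its floor. Peg tips are just visible at about (228,147) and (230,201), at the held basket's edge. I'll check those and the basket's place in the hand.

Run:
```python
from h import *
m,R,c,p,d=load("w4");X=cloud("w4");V,U=np.mgrid[0:400,0:640]
for v0,u0 in((147,228),(201,230)):
    w=p[v0-5:v0+6,u0-9:u0+8].mean(2).astype(int);print(w)
    print(X[v0-3:v0+4:1,u0-3:u0+2,2].round())
print(onz(m,R,c,228,147,50),onz(m,R,c,230,201,50))
o=dict(pos=np.array([647.6,-40.4,499.3]),rot=[-3.141,-.001,1.688]);Rt=Ro.from_euler('xyz',o["rot"]).as_matrix()
T=(X-o["pos"])@Rt
with np.errstate(invalid='ignore'):
    s=(abs(T[...,1])<14)&(T[...,2]>143)&(T[...,2]<160)&(V<225)&(abs(T[...,0])<60);Y=T[s]
    b=cv2.minAreaRect(Y[:,:2].astype(np.float32));print("bar",len(Y),b,np.median(Y[:,2]),Y.max(0),Y.min(0))
    k=np.polyfit(Y[:,0],Y[:,1],1);print(k)
    s=(abs(T[...,1])<65)&(T[...,2]>180)&(T[...,2]<205)&(V<215)&(abs(T[...,0])<90);Y=T[s]
    h,e=np.histogram(Y[:,2],np.arange(180,206,2));print(h)
    Z=Y[(Y[:,2]>188)&(Y[:,2]<201)];print(Z.max(0),Z.min(0));print("rim",cv2.minAreaRect(Z[:,:2].astype(np.float32)))
```

```text
[[108 108 108 108 109 105  92  75  69  69  77  93 101 104 104 104 105]
 [108 107 108 108 108 103  82  65  63  69  78  92  99 104 104 105 105]
 [108 108 109 109 109 103  80  69  70  78  87  96 101 104 104 104 104]
 [108 108 109 108 107 100  86  81  82  88  95  99 102 105 104 104 103]
 [108 108 108 107 103 101  97  95  93  96  99 100 102 103 104 104 104]
 [108 108 107 105 109 129 130 116 105 102 101 101 101 102 104 104 103]
 [108 108 107 108 129 167 172 144 119 106 103 100 100 100 102 102 104]
 [107 108 106 110 143 184 190 159 124 108 103 101 100 100 101 103 103]
 [106 106 106 109 132 167 176 150 120 106 103 101 100  99 100 101 101]
 [105 105 105 105 112 130 140 130 112 105 102 101 100 100  99 101 101]
 [106 106 106 106 105 110 114 113 106 103 103 103 101 100 100 100 100]]
[[ 32.  30.  37. 333. 333.]
 [ 44.  46.  43. 333. 334.]
 [ 46.  47.  46. 333. 333.]
 [ 51.  48.  48. 332. 333.]
 [ 51.  50.  50. 333. 332.]
 [ 50.  51.  48. 333. 333.]
 [ 50.  49.  47. 332. 331.]]
[[108 108 108 109 109 109 109 110 106  91  85  85  94 117 122 122 122]
 [109 109 109 109 110 110 109 107 100  77  67  65 
[... 696 characters left out ...]
. 36. 37.]
 [30. 29. 42. 43. 40.]
 [31. 47. 45. 46. 44.]
 [43. 46. 48. 47. 44.]
 [46. 49. 50. 48. 47.]
 [48. 51. 49. 49. 49.]]
[519.10532718 -24.94540229  50.        ] [ 525.4423705  -101.29240974   50.        ]
bar 957 ((27.04696273803711, -0.10743236541748047), (15.289361000061035, 13.537453651428223), 0.806320071220398) 153.7255240139349 [ 34.67745132   6.55442117 159.97576554] [ 19.30778585  -6.9622458  150.38216848]
[-0.00466587 -0.06867883]
[   0    0    0    0    0    1  380 1941  179   90   80   86]
[ 64.12048082  50.1397151  200.99363911] [ 10.5167785  -50.66389209 191.83145588]
rim ((37.31966781616211, -0.2619056701660156), (100.8028564453125, 53.60349655151367), 89.99858093261719)
```

Run:
```python
from h import *
m,R,c,p,d=load("w4")
A=onz(m,R,c,224.7,149.1,50);B=onz(m,R,c,228.5,205,50);D=A-B
print(A,B,np.linalg.norm(D),(A+B)/2,np.degrees(np.arctan2(D[1],D[0]))-90)
# rim edges of dryer (+y side outer) from wrist cloud: line of rim top
X=cloud("w4")
with np.errstate(invalid='ignore'):
    Y=X[(X[...,2]>53)&(X[...,2]<63)&(X[...,0]<640)&(X[...,0]>350)&(X[...,1]>30)&(X[...,1]<130)]
print(len(Y));k=np.polyfit(Y[:,0],Y[:,1],1);print("rim yaw",np.degrees(np.arctan(k[0])))
X=cloud("top0")
with np.errstate(invalid='ignore'):
    Y=X[(X[...,2]>50)&(X[...,2]<66)&(X[...,0]<720)&(X[...,0]>330)&(X[...,1]>-205)&(X[...,1]<130)]
print(len(Y),cv2.minAreaRect(Y[:,:2].astype(np.float32)))
```

```text
[514.71692831 -28.33015293  50.        ] [ 523.56728551 -107.49332475   50.        ] 79.65636568814885 [519.14210691 -67.91173884  50.        ] 6.379116815921805
1958
rim yaw 4.220584059639046
1097 ((517.5355834960938, -35.59440612792969), (303.4773254394531, 360.219970703125), 5.693380355834961)
```

Run:
```python
from h import *
rel((518.6,-67.0,480,96.4),(518.6,-67.0,380,96.4))
```

```text
t 10.5167 [647.6 -40.4 499.3] [-3.141e+00 -1.000e-03  1.688e+00] F [ 0.2  0.5 -4.1] q [ 0.46  0.44 -0.68  1.44  0.28  1.35 -0.11]
[-0.455 -5.249  0.774] [-0.004 -0.013  0.053]
[-0.46  -5.248  4.774] [-0.004 -0.013  0.053]
```

Call:
apply_moves(rows=[[[-0.1,-0.7,0.1,0,0,0,1],[-0.2,-1.7,0.3,0,0,0.05,1],[-0.3,-2.8,0.5,0,0,0.05,1],[-0.4,-3.9,1.0,0,0,0.05,1],[-0.45,-4.7,1.8,0,0,0.05,1],[-0.46,-5.15,2.8,0,0,0.05,1],[-0.46,-5.25,3.8,0,0,0.05,1],[-0.46,-5.25,4.6,0,0,0.05,1]]])

```text
clock: 11.18
position: [517.2, -67.6, 383.4]
ee_rot: [-3.14, 0.001, 1.682]
contact_force: [-0.2, -0.3, -3.5]
width: 13.5
grasp_force: 45.0
```

Call:
apply_moves(rows=[[[0,0,0.3,0,0,0,1],[0,0,0.6,0,0,0,1],[0,0,0.8,0,0,0,1],[0,0,0.8,0,0,0,1],[0,0,0.8,0,0,0,1],[0,0,0.8,0,0,0,1]]])

```text
clock: 11.68
position: [519.7, -69.0, 365.2]
ee_rot: [3.14, 0.0, 1.679]
contact_force: [0.3, 0.3, -3.6]
width: 13.6
grasp_force: 45.0
```

Run:
```python
from h import *
rel((518.6,-67.0,345,96.4),(518.6,-67.0,310,96.4))
```

```text
t 11.6833 [519.7 -69.  365.2] [3.14  0.    1.679] F [ 0.3  0.3 -3.6] q [ 0.61  0.34 -0.68  1.91  0.26  0.98 -0.08]
[ 0.083 -0.036  0.808] [ 0.019  0.004 -0.029]
[ 0.083 -0.039  2.208] [ 0.019  0.004 -0.029]
```

Call:
apply_moves(rows=[[[0.08,-0.04,0.3,0,0,-0.03,1],[0.08,-0.04,0.6,0,0,-0.03,1],[0.08,-0.04,0.8,0,0,-0.03,1],[0.08,-0.04,0.8,0,0,-0.03,1],[0.08,-0.04,0.8,0,0,-0.03,1],[0.08,-0.04,0.8,0,0,-0.03,1]]])

```text
clock: 12.18
position: [518.1, -67.3, 344.2]
ee_rot: [3.141, -0.0, 1.682]
contact_force: [0.8, 0.0, -3.7]
width: 13.7
grasp_force: 45.0
```

Run:
```python
from h import *
rel((518.6,-67.0,325,96.4))
```

```text
t 12.1833 [518.1 -67.3 344.2] [ 3.141 -0.     1.682] F [ 0.8  0.  -3.7] q [ 0.59  0.36 -0.67  1.93  0.28  0.94 -0.1 ]
[0.011 0.022 0.769] [ 0.002 -0.001 -0.002]
```

Call:
apply_moves(rows=[[[0.01,0.02,0.2,0,0,0,1],[0.01,0.02,0.4,0,0,0,1],[0.01,0.02,0.6,0,0,0,1],[0.01,0.02,0.75,0,0,0,1],[0.01,0.02,0.85,0,0,0,1],[0.01,0.02,0.85,0,0,0,1],[0.01,0.02,0.85,0,0,0,1]]])

```text
clock: 12.77
position: [518.4, -67.0, 322.8]
ee_rot: [-3.141, -0.0, 1.682]
contact_force: [-0.2, -0.7, -5.0]
width: 13.7
grasp_force: 45.0
```

Underside is at about z=43, 7 mm below the tips, with no contact force, so the pegs are in the holes. I'll continue down.

Call:
apply_moves(rows=[[[0,0,0.12,0,0,0,1],[0,0,0.24,0,0,0,1],[0,0,0.36,0,0,0,1],[0,0,0.45,0,0,0,1],[0,0,0.45,0,0,0,1],[0,0,0.45,0,0,0,1]]])

```text
clock: 13.27
position: [518.4, -67.0, 311.5]
ee_rot: [-3.141, -0.0, 1.682]
contact_force: [0.4, 0.3, -3.8]
width: 14.0
grasp_force: 45.0
```

Call:
apply_moves(rows=[[[0,0,0.04,0,0,0,1],[0,0,0.08,0,0,0,1],[0,0,0.08,0,0,0,1],[0,0,0.08,0,0,0,1]]])

```text
clock: 13.6
position: [518.4, -67.0, 309.7]
ee_rot: [3.142, 0.0, 1.682]
contact_force: [0.0, 0.3, -3.7]
width: 13.5
grasp_force: 45.0
```

Call:
apply_moves(rows=[[[0,0,0.04,0,0,0,1],[0,0,0.08,0,0,0,1],[0,0,0.08,0,0,0,1],[0,0,0.08,0,0,0,1]]])

```text
clock: 13.93
position: [518.6, -66.8, 309.5]
ee_rot: [3.142, 0.001, 1.682]
contact_force: [-5.5, -0.7, 8.6]
width: 14.0
grasp_force: 45.0
```

The floor was reached at the expected height with 12 N of contact. Now release and rise.

Call:
apply_moves(rows=[[[0,0,-0.05,0,0,0,0.8],[0,0,-0.05,0,0,0,0.5],[0,0,-0.05,0,0,0,0.5],[0,0,-0.05,0,0,0,0.5],[0,0,-0.05,0,0,0,0.5],[0,0,-0.05,0,0,0,0.5],[0,0,-0.4,0,0,0,0.5],[0,0,-0.9,0,0,0,0.5]]])

```text
clock: 14.6
position: [518.1, -67.0, 330.0]
ee_rot: [-3.139, -0.001, 1.683]
contact_force: [-0.4, -0.2, 0.7]
width: 42.9
grasp_force: 0.0
```

Call:
apply_moves(rows=[[[0,0,-0.8,0,0,0,0.5],[0,0,-1.8,0,0,0,0.5],[0,0,-2.8,0,0,0,0.5],[0,0,-3.6,0,0,0,0.5],[0,0,-4.0,0,0,0,0.5],[0,0,-4.0,0,0,0,0.5],[0,0,-4.0,0,0,0,0.5]]])

```text
clock: 15.18
position: [518.2, -67.0, 430.5]
ee_rot: [3.141, 0.001, 1.682]
contact_force: [-0.6, -0.0, -0.3]
width: 43.5
grasp_force: 0.0
```

Run:
```python
from h import *
snap("wrist","w5");X=cloud("w5");V,U=np.mgrid[0:400,0:640]
rel((518.6,-67.0,440,96.4))
with np.errstate(invalid='ignore'):
    b=(abs(X[...,0]-518)<80)&(abs(X[...,1]+67)<90)&(V<230)
    for lo,hi in((149,163),(108,122)):
        s=b&(X[...,2]>lo)&(X[...,2]<hi)&((lo<140)|(abs(X[...,0]-518)<15));Y=X[s]
        print(len(Y),np.median(Y[:,2]),cv2.minAreaRect(Y[:,:2].astype(np.float32)))
```

```text
t 15.2333 [518.  -67.1 429.5] [-3.14  -0.     1.682] F [-0.3 -0.5  0. ] q [ 0.64  0.27 -0.71  1.83  0.19  1.11 -0.03]
[ 0.003  0.024 -0.419] [-0.012 -0.    -0.003]
1126 156.39995623610122 ((516.4347534179688, -50.807491302490234), (15.020244598388672, 86.7918930053711), 7.79218864440918)
1492 114.81300686581307 ((517.1470336914062, -54.894195556640625), (100.35344696044922, 103.85916900634766), 6.469895362854004)
```

View pics/w5.png

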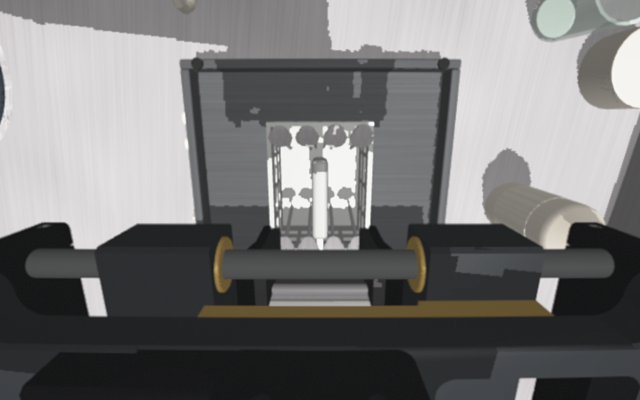

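The wrist view shows the basket upright inside the dryer. Its rim is at z≈115 (30+84), square to the tray and centred, so it is seated. Next I'll close the fingers, go over the hood and get behind its outer top face.

```bash
cat >> h.py <<'E'
H=np.array([534.1,-206.4]);ey=np.array([-.1115,.9938])
def hw(phi,gap=0):
    Y=240*np.cos(phi)-115*np.sin(phi)-9.5;Z=242*np.sin(phi)+115*np.cos(phi)+60+182
    Y-=gap*np.sin(phi);Z+=gap*np.cos(phi)
    x,y=H+Y*ey;return x,y,Z,96.4
E
python3 - <<'E'
from h import *
X=cloud("top0")
for u,v in((507,150),(465,200),(460,212),(495,250)): print(X[v,u].round())
print(np.round(hw(1.57,35),1))
x,y,z,a=hw(1.57,45)
rel((518,-67,560,a),(x,y,565,a),(x,y,z,a))
E
```

```text
[ 679. -602.   99.]
[ 536. -493.   19.]
[ 499. -479.    8.]
[ 378. -573.   42.]
[ 551.9 -364.7  484.1   96.4]
t 15.2333 [518.  -67.1 429.5] [-3.14  -0.     1.682] F [-0.3 -0.5  0. ] q [ 0.64  0.27 -0.71  1.83  0.19  1.11 -0.03]
[ 5.000e-03 -6.000e-03 -5.219e+00] [-0.012 -0.    -0.003]
[-12.38    0.016  -5.419] [-0.012 -0.    -0.003]
[-12.38    0.02   -2.184] [-0.012 -0.    -0.003]
```

Call:
apply_moves(rows=[[[0,0,-1.0,0,0,0,1],[0,0,-2.3,0,0,0,1],[0,0,-3.7,0,0,0,1],[-0.6,0,-4.8,0,0,0,1],[-1.8,0,-5.4,0,0,0,1],[-3.2,0,-5.6,0,0,0,1],[-4.7,0,-5.6,0,0,0,1],[-6.2,0,-5.6,0,0,0,1]]])

```text
clock: 15.9
position: [535.7, -222.5, 569.2]
ee_rot: [-3.14, -0.0, 1.683]
contact_force: [1.4, 0.9, 0.8]
width: 2.4
grasp_force: 0.0
```

Run:
```python
from h import *
x,y,z,a=hw(1.57,45)
rel((x,y,565,a),(x,y,z,a))
```

```text
t 15.9 [ 535.7 -222.5  569.2] [-3.14  -0.     1.683] F [1.4 0.9 0.8] q [ 0.81  0.27 -0.63  1.49  0.16  1.43  0.29]
[-6.126e+00  5.000e-03  1.650e-01] [-0.015 -0.004  0.007]
[-6.128  0.01   3.4  ] [-0.015 -0.004  0.007]
```

Call:
apply_moves(rows=[[[-1.4,0,0,0,0,0,1],[-2.8,0,0,0,0,0,1],[-4.2,0,0,0,0,0,1],[-5.4,0,0,0,0,0,1],[-6.1,0,0,0,0,0,1],[-6.1,0,0.3,0,0,0,1],[-6.1,0,1.0,0,0,0,1],[-6.1,0,1.8,0,0,0,1]]])

```text
clock: 16.57
position: [553.0, -372.1, 523.5]
ee_rot: [-3.141, -0.001, 1.683]
contact_force: [1.3, -0.2, 0.2]
width: 0.5
grasp_force: 0.0
```

Run:
```python
from h import *
rel(hw(1.57,35),hw(1.57,10))
```

```text
t 16.5667 [ 553.  -372.1  523.5] [-3.141e+00 -1.000e-03  1.683e+00] F [ 1.3 -0.2  0.2] q [ 0.9   0.44 -0.56  1.37  0.23  1.4   0.46]
[ 0.297 -0.011  1.577] [-0.001 -0.014  0.004]
[ 1.297 -0.011  1.579] [-0.001 -0.014  0.004]
```

Call:
apply_moves(rows=[[[0,0,0.6,0,0,0,1],[0,0,1.1,0,0,0,1],[0,0,1.4,0,0,0,1],[0.3,0,1.5,0,0,0,1],[0.6,0,1.5,0,0,0,1],[0.9,0,1.5,0,0,0,1],[0.9,0,1.5,0,0,0,1],[0.9,0,1.5,0,0,0,1]]])

```text
clock: 17.23
position: [550.4, -349.1, 489.2]
ee_rot: [3.14, 0.002, 1.684]
contact_force: [1.0, 0.1, 0.5]
width: 0.5
grasp_force: 0.0
```

Run:
```python
from h import *
rel(*[hw(f) for f in(1.55,1.5,1.45,1.4,1.35,1.3,1.25,1.2,1.15)])
```

```text
t 17.2333 [ 550.4 -349.1  489.2] [3.140e+00 2.000e-03 1.684e+00] F [1.  0.1 0.5] q [ 0.89  0.43 -0.57  1.46  0.24  1.32  0.42]
[ 0.965 -0.011  0.112] [0.017 0.015 0.013]
[ 1.455 -0.01  -0.096] [0.017 0.015 0.013]
[ 1.954 -0.009 -0.28 ] [0.017 0.015 0.013]
[ 2.462 -0.008 -0.438] [0.017 0.015 0.013]
[ 2.978 -0.007 -0.57 ] [0.017 0.015 0.013]
[ 3.499 -0.007 -0.676] [0.017 0.015 0.013]
[ 4.025 -0.006 -0.756] [0.017 0.015 0.013]
[ 4.554 -0.005 -0.809] [0.017 0.015 0.013]
[ 5.086e+00 -4.000e-03 -8.350e-01] [0.017 0.015 0.013]
```

Call:
apply_moves(rows=[[[0.5,0,0.1,0,0,0,1],[0.95,0,0.1,0,0,0,1],[1.45,0,-0.1,0,0,0,1],[1.95,0,-0.28,0,0,0,1],[2.45,0,-0.44,0,0,0,1],[3.0,0,-0.57,0,0,0,1],[3.5,0,-0.68,0,0,0,1],[4.0,0,-0.76,0,0,0,1]]])

```text
clock: 17.9
position: [538.6, -249.6, 507.4]
ee_rot: [-3.141, 0.001, 1.682]
contact_force: [-0.6, -4.1, -0.9]
width: 0.6
grasp_force: 1.7
```

Run:
```python
from h import *
rel(*[hw(f) for f in(1.25,1.2,1.15,1.1,1.05,1.0,.95,.9,.85,.8)])
X=None
```

```text
t 17.9 [ 538.6 -249.6  507.4] [-3.141e+00  1.000e-03  1.682e+00] F [-0.6 -4.1 -0.9] q [ 0.83  0.32 -0.61  1.57  0.19  1.31  0.3 ]
[ 0.018  0.015 -0.02 ] [-0.003  0.009 -0.001]
[ 0.548  0.015 -0.073] [-0.003  0.009 -0.001]
[ 1.079  0.015 -0.099] [-0.003  0.009 -0.001]
[ 1.611  0.015 -0.099] [-0.003  0.009 -0.001]
[ 2.143  0.015 -0.071] [-0.003  0.009 -0.001]
[ 2.673  0.015 -0.017] [-0.003  0.009 -0.001]
[3.199 0.015 0.064] [-0.003  0.009 -0.001]
[3.721 0.015 0.171] [-0.003  0.009 -0.001]
[4.237 0.014 0.304] [-0.003  0.009 -0.001]
[4.746 0.014 0.463] [-0.003  0.009 -0.001]
```

The 4 N against the fingers shows the hood is moving. I'll continue along the arc.

Call:
apply_moves(rows=[[[0.55,0,-0.07,0,0,0,1],[1.08,0,-0.1,0,0,0,1],[1.6,0,-0.1,0,0,0,1],[2.15,0,-0.07,0,0,0,1],[2.65,0,-0.02,0,0,0,1],[3.2,0,0.06,0,0,0,1],[3.7,0,0.17,0,0,0,1],[4.25,0,0.3,0,0,0,1]]])

```text
clock: 18.57
position: [527.0, -143.8, 499.2]
ee_rot: [-3.142, -0.0, 1.682]
contact_force: [-2.2, -3.1, 1.3]
width: 0.3
grasp_force: 1.6
```

Run:
```python
from h import *
rel(*[hw(f) for f in(.85,.8,.75,.7,.65,.6,.55,.5,.45,.4)])
```

```text
t 18.5667 [ 527.  -143.8  499.2] [-3.142 -0.     1.682] F [-2.2 -3.1  1.3] q [ 0.74  0.25 -0.67  1.68  0.16  1.26  0.15]
[-0.021  0.005 -0.021] [-0.    -0.003 -0.001]
[0.487 0.005 0.138] [-0.    -0.003 -0.001]
[0.987 0.005 0.323] [-0.    -0.003 -0.001]
[1.478 0.005 0.533] [-0.    -0.003 -0.001]
[1.957 0.005 0.767] [-0.    -0.003 -0.001]
[2.424 0.005 1.025] [-0.    -0.003 -0.001]
[2.878 0.005 1.306] [-0.    -0.003 -0.001]
[3.318 0.004 1.61 ] [-0.    -0.003 -0.001]
[3.742 0.004 1.935] [-0.    -0.003 -0.001]
[4.149e+00 4.000e-03 2.282e+00] [-0.    -0.003 -0.001]
```

Call:
apply_moves(rows=[[[0.5,0,0.14,0,0,0,1],[1.0,0,0.32,0,0,0,1],[1.48,0,0.53,0,0,0,1],[1.95,0,0.77,0,0,0,1],[2.4,0,1.02,0,0,0,1],[2.85,0,1.3,0,0,0,1],[3.3,0,1.6,0,0,0,1],[3.6,0,1.8,0,0,0,1]]])

```text
clock: 19.23
position: [517.0, -53.9, 453.2]
ee_rot: [3.141, -0.001, 1.684]
contact_force: [-0.1, -1.8, 0.6]
width: 0.1
grasp_force: 1.0
```

Run:
```python
from h import *
rel(*[hw(f) for f in(.48,.46,.44,.42,.4,.38,.36,.34,.32,.3,.28,.26,.24)])
```

```text
t 19.2333 [517.  -53.9 453.2] [ 3.141e+00 -1.000e-03  1.684e+00] F [-0.1 -1.8  0.6] q [ 0.63  0.24 -0.71  1.8   0.17  1.16 -0.03]
[-0.128 -0.001 -0.101] [ 0.004 -0.008  0.015]
[ 0.041 -0.001  0.03 ] [ 0.004 -0.008  0.015]
[ 0.208 -0.     0.164] [ 0.004 -0.008  0.015]
[ 0.371 -0.     0.302] [ 0.004 -0.008  0.015]
[0.532 0.    0.443] [ 0.004 -0.008  0.015]
[0.69  0.    0.587] [ 0.004 -0.008  0.015]
[0.845 0.    0.735] [ 0.004 -0.008  0.015]
[0.997 0.001 0.885] [ 0.004 -0.008  0.015]
[1.146e+00 1.000e-03 1.039e+00] [ 0.004 -0.008  0.015]
[1.292e+00 1.000e-03 1.195e+00] [ 0.004 -0.008  0.015]
[1.435e+00 1.000e-03 1.354e+00] [ 0.004 -0.008  0.015]
[1.575e+00 1.000e-03 1.517e+00] [ 0.004 -0.008  0.015]
[1.711e+00 1.000e-03 1.682e+00] [ 0.004 -0.008  0.015]
```

Call:
apply_moves(rows=[[[0.2,0,0.16,0,0,0,1],[0.45,0,0.37,0,0,0,1],[0.7,0,0.59,0,0,0,1],[0.9,0,0.78,0,0,0,1],[1.1,0,0.98,0,0,0,1],[1.3,0,1.19,0,0,0,1],[1.5,0,1.42,0,0,0,1],[1.6,0,1.55,0,0,0,1]]])

```text
clock: 19.9
position: [512.7, -15.2, 414.8]
ee_rot: [3.141, -0.001, 1.683]
contact_force: [-0.7, 1.0, 3.3]
width: 0.2
grasp_force: 1.3
```

Run:
```python
from h import *
rel(*[hw(f) for f in(.26,.24,.22,.20,.18,.16,.14,.12,.1,.08,.06,.04,.02,0,-.02)])
```

```text
t 19.9 [512.7 -15.2 414.8] [ 3.141e+00 -1.000e-03  1.683e+00] F [-0.7  1.   3.3] q [ 0.56  0.27 -0.73  1.87  0.2   1.08 -0.14]
[ 0.02  -0.001 -0.023] [ 0.004 -0.006  0.006]
[ 0.156 -0.001  0.142] [ 0.004 -0.006  0.006]
[ 0.29  -0.001  0.31 ] [ 0.004 -0.006  0.006]
[ 0.419 -0.001  0.48 ] [ 0.004 -0.006  0.006]
[ 0.546 -0.001  0.653] [ 0.004 -0.006  0.006]
[ 0.669 -0.001  0.828] [ 0.004 -0.006  0.006]
[ 7.890e-01 -1.000e-03  1.006e+00] [ 0.004 -0.006  0.006]
[ 9.050e-01 -1.000e-03  1.186e+00] [ 0.004 -0.006  0.006]
[ 1.017e+00 -1.000e-03  1.368e+00] [ 0.004 -0.006  0.006]
[ 1.126e+00 -1.000e-03  1.553e+00] [ 0.004 -0.006  0.006]
[ 1.231e+00 -1.000e-03  1.739e+00] [ 0.004 -0.006  0.006]
[ 1.332e+00 -1.000e-03  1.928e+00] [ 0.004 -0.006  0.006]
[ 1.430e+00 -1.000e-03  2.119e+00] [ 0.004 -0.006  0.006]
[ 1.524e+00 -1.000e-03  2.312e+00] [ 0.004 -0.006  0.006]
[ 1.614e+00 -1.000e-03  2.506e+00] [ 0.004 -0.006  0.006]
```

Call:
apply_moves(rows=[[[0.15,0,0.14,0,0,0,1],[0.29,0,0.31,0,0,0,1],[0.42,0,0.48,0,0,0,1],[0.55,0,0.65,0,0,0,1],[0.67,0,0.83,0,0,0,1],[0.79,0,1.0,0,0,0,1],[0.9,0,1.18,0,0,0,1],[1.0,0,1.35,0,0,0,1]]])

```text
clock: 20.57
position: [509.9, 9.1, 381.3]
ee_rot: [3.141, -0.0, 1.682]
contact_force: [-0.0, 0.5, 0.5]
width: 0.5
grasp_force: 1.0
```

Run:
```python
from h import *
rel(*[hw(f) for f in(.1,.08,.06,.04,.02,0,-.02,-.04)])
```

```text
t 20.5667 [509.9   9.1 381.3] [ 3.141 -0.     1.682] F [-0.   0.5  0.5] q [ 0.5   0.31 -0.73  1.92  0.24  1.01 -0.22]
[ 0.039 -0.001  0.029] [ 0.003 -0.002 -0.002]
[ 0.148 -0.001  0.213] [ 0.003 -0.002 -0.002]
[ 0.253 -0.001  0.4  ] [ 0.003 -0.002 -0.002]
[ 0.355 -0.001  0.589] [ 0.003 -0.002 -0.002]
[ 0.453 -0.001  0.779] [ 0.003 -0.002 -0.002]
[ 0.546 -0.001  0.972] [ 0.003 -0.002 -0.002]
[ 0.637 -0.002  1.167] [ 0.003 -0.002 -0.002]
[ 0.723 -0.002  1.363] [ 0.003 -0.002 -0.002]
```

Call:
apply_moves(rows=[[[0.1,0,0.15,0,0,0,1],[0.2,0,0.3,0,0,0,1],[0.28,0,0.45,0,0,0,1],[0.36,0,0.6,0,0,0,1],[0.43,0,0.72,0,0,0,1],[0.48,0,0.84,0,0,0,1],[0.53,0,0.94,0,0,0,1],[0.54,0,1.0,0,0,0,1]]])

```text
clock: 21.23
position: [508.5, 22.4, 357.5]
ee_rot: [-3.141, 0.001, 1.682]
contact_force: [-5.4, -1.6, 19.3]
width: 0.7
grasp_force: 9.5
```

Resistance rose to 19 N at tip height 175.5, where the closed hood's top should be (175), so it is on its stop. Retreat and check.

Call:
apply_moves(rows=[[[0,0,0.02,0,0,0,1],[0,0,0.02,0,0,0,1],[0,0,0.02,0,0,0,1],[0,0,-0.3,0,0,0,1],[0,0,-1.0,0,0,0,1],[0,0,-2.0,0,0,0,1],[0,0,-3.0,0,0,0,1],[0,0,-4.0,0,0,0,1]]])

```text
clock: 21.9
position: [508.0, 22.2, 457.5]
ee_rot: [-3.14, -0.0, 1.683]
contact_force: [0.8, 1.0, 0.4]
width: 0.4
grasp_force: 0.0
```

Call:
apply_moves(rows=[[[0,0,-0.4,0,0,0,1],[0,0,-0.4,0,0,0,1],[0,0,-0.4,0,0,0,1],[0,0,-0.4,0,0,0,1]]])

```text
clock: 22.23
position: [507.9, 21.8, 465.0]
ee_rot: [-3.139, -0.0, 1.682]
contact_force: [-1.3, -0.2, -0.2]
width: 0.2
grasp_force: 0.0
```

Run:
```python
from h import *
for t,n in(("top","top9"),("side","side9"),("wrist","w9")):
    snap(t,n);X=cloud(n)
    L=(X-np.array([*H,60]));Ly=L[...,:2]@ey;Lx=L[...,:2]@np.array([ey[1],-ey[0]])
    with np.errstate(invalid='ignore'):
        s=(Ly>10)&(Ly<250)&(abs(Lx)<135)&(L[...,2]>90)&(L[...,2]<190)
    # robust plane
    A=np.c_[Ly[s],np.ones(s.sum())];z=L[...,2][s];k=np.array([0,115.])
    for tol in(40,8,8,5):
        i=abs(z-A@k)<tol;k=np.linalg.lstsq(A[i],z[i],rcond=None)[0]
    print(t,i.sum(),"slope",k[0].round(4),"z at hinge",k[1].round(1),"at edge",(k[0]*255+k[1]).round(1))
o=manip.get_obs();print(o["clock"],np.round(o["position"],1),np.round(o["contact_force"],1),np.abs(o["qd"]).max())
```

```text
top 5848 slope -0.001 z at hinge 114.4 at edge 114.1
side 3205 slope -0.0011 z at hinge 115.3 at edge 115.0
wrist 16206 slope -0.0016 z at hinge 116.2 at edge 115.8
22.3833 [508.2  22.  465.3] [-0.4 -0.2  0.6] 0.008220999358441911
```

All three views put the hood's top face level (slope about 0.001) at 115 mm above the hinge. It is fully closed and the robot is clear of it.

Run:
```python
from station import manip
print(manip.close_job())
```

```text
the job is handed in; nothing more can be done
None
```

The loaded basket is seated on the dryer's pegs, the hood is closed gently on its stop, and the job is handed in at about 22 s; my first grasp caught only the top of the grip, so I set the basket back down and re-gripped it before the transfer.

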